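# Take the top pot off a twist-lock stack

### The job

I need the top parts pot from the nested stack on the stand. Pull the lock slide out all the way, turn the pot anticlockwise (seen from above) while lifting it so that its pins climb out along their sloping slots, and set it down gently, upright, in the middle of the round metal parts tray. Leave the slide pulled out and let go of the pot; do not knock over the oil bottle or the bowl.

Things in the scene. Friction and masses are not known exactly. Their poses are not given: they have to be found in the camera images.
- stand: fixed stand: grey steel base plate 12 mm thick, from -137 to +53 mm along its x and +-50 mm along its y, carrying the light grey lower pot (63 mm across, rim 80 mm above the bench). Origin on the pots' upright axis, at bench height; z up. On its own -x side lie the slide's guide block (55 to 77 mm from the axis, 65 mm high) and the slide's knob.
- lower_rim (a point): centre of the lower pot's rim, 80 mm above the bench. Two opposite slots in its wall guide the top pot's pins: from mid-seat anticlockwise (from above), rising evenly 18 mm over the first 60 deg (leeway +-2.5 mm, at the seat only upward); at 52 to 72 deg each opens straight up to the rim. Clear after 40 mm of lift in all. Lifting without turning jams; turning without lifting mostly does.
- lock (a joint): lock slide: 0 = pushed in, its steel tongue bars the way of a pin in its slot; 0.025 m = pulled out fully, at its stop (the pin is free from about 0.010). It moves along the stand's own -x, away from the pots, with about 2 N of friction, and stays where it is left.
- lock_knob (a point): middle of the slide's black knob: 16 mm along its travel, 20 mm across (stand's y), 30 mm high, from 51 to 81 mm above the bench. It lies on the stand's -x side, 101 mm from the pots' axis when pushed in, 126 mm when out. Pinch it from above across the 20 mm; there is free space on both sides down to the base plate.
- top_pot: light grey open pot, 85 mm high, 60 to 130 g. Origin at the centre of its underside, z up. Lower 40 mm: skirt of 50 mm diameter, nested in the lower pot; above it a ribbed grip band of 60 mm diameter, at 80 to 125 mm above the bench while nested (origin then at 40 mm). With the pins mid-seat its yaw is 0.38 rad less than the stand's. Grip it from above across the band, at any yaw.
- pot_pin (a point): outer end of one of the top pot's two opposite steel pins, 6 mm thick, that stick out of its skirt along its +x and -x, 8 mm above its underside, to 35 mm from its axis (seen in the lower pot's slots).
- tray: loose round steel parts tray, 108 mm across, 28 mm high, on the left or right of the stand. Origin at the centre of its underside. Its floor, 11 mm above its underside, is flat to 39 mm from the centre, but for low parts (3 mm high) on one side, 28 mm and more from the centre; farther out its side slopes up to the rim.
- bottle: loose oil bottle with a red spout, 45 mm across, 128 mm high, standing beyond the stand and to its left. Origin at the centre of its underside. Leave it standing.
- bowl: loose translucent plastic bowl, 116 mm across, 60 mm high, with small parts in it, on the side of the stand where the tray is not. Origin at the centre of its underside. Leave it standing.
Mind the look-alikes: they are no part of the job. Leave any orange look-alike of the tray alone.

How it is judged:
By the outcome, as a careful person would: the job done as asked, in the order asked, and still so for the second after the job is handed in, with the robot touching nothing.
It also fails if it takes over 56 s, if anything falls off the work surface, if the arm or the gripper's body presses on something with over 40 N, if the wrist force passes 120 N, or if a joint passes its speed limit or range.

### The arm

A 7-joint arm with a two-finger parallel gripper is mounted at the origin on a cart in front of the work surface, level with it; the furniture and walls round the work are solid. World frame = base frame: x ahead of the robot, y to its left, z up, the work surface at z = 0. Lengths are in m, angles in rad, forces in N, time in s.
With the tool pointing down it reaches from about 0.4 to 0.875 m from the base axis. Payload 19.3 kg.
Tool frame: the origin (TCP) lies at the very end of the fingers, on their centre line; the grasp point (between the pads) lies 19 mm behind it; z points along the fingers, y is the line along which they close (so a half turn about z gives the same grasp; the last joint's range is limited). The gripper opens to 85 mm and grips with 20 to 120 N. Pads are 22 mm wide; open, the fingers measure 114 mm over their backs; the gripper's body (76 mm by 85 mm) begins 54 mm behind the grasp point. The pads swing forward as they close: fully open they stand 13 mm farther back than shut.
Start: joints at [1.035, 0.521, -0.036, 1.599, 0.021, 1.021, -0.113], TCP at [0.281, -0.558, 0.231] pointing down, gripper open.
Joint ranges: [-2.91, 2.91], [-0.3, 2.13], [-1.5, 1.42], [0.17, 2.43], [-1.26, 4.41], [0.16, 1.93], [-2.52, 2.52]. Speed limits (rad/s): [1.89, 1.89, 2.39, 2.39, 3.01, 3.01, 3.01].

### API

Orientations are given as [roll, pitch, yaw] about the fixed x, y, z axes, in that order (R = Rz(yaw) Ry(pitch) Rx(roll)).
In Python, from workcell import bot gives the robot as it stands. The module is installed in compiled form; this text tells all that it offers.
- The arm moves only by the tool apply_moves, never from a script. Its arguments are lists of equal length, an entry for each row: "claw": the finger opening in m, from 0 to 0.0854; "xyz": the shift along the tool's x, y, z in m, a list of three; "twist": the turn, a rotation vector about the tool's x, y, z in rad, a list of three. A call has 1 to 20 rows; each row shifts and turns the commanded pose from where the row before left it, along the tool's axes as they then stand; what a row does not reach is not made up. A row lasts 1/10 s, in which the tool goes at most 50 mm and 8.59 degrees, less where a joint would pass 70% of its speed; a pose out of reach is approached as far as the arm can. A call with a gripper value outside its range is refused whole. The fingers move at their own pace and stop on an object; "force" is the grip in N (left out, the last holds). Time passes only in rows, so rows that do not move let the fingers close. It gives the time, the measured TCP pose, the force, the opening and the grip force at its end, in the units of the state.
- bot.observe(): the state, without advancing time (a new reading comes with each control period).
- bot.grab_frame(name): name is "scene" or "side" or "wrist"; returns a dict with "img" (480x640x3 uint8, red, green, blue), "vfov" (degrees; the focal length in pixels is half the picture's height over the tangent of half this angle, whatever the lens; pixels are square), "cx", "cy" (the principal point, pixels), "view" (4x4, takes a point from world to camera coordinates). Camera axes: x right, y up, looking along -z (the intrinsics and any distortion apply to the point x, -y, -z); pixel columns grow to the right and rows downward; lengths in m; the calibration is good to about 2 mm. A picture is of the moment at which its call begins. There is no depth.
- bot.job_done(): hands the job in; it is judged then, once.
Trained networks look in the newest picture that a camera, given by its name, has taken for a name from the list of things; names that differ only in an ending like _2 or _b are one class to them, and where a whole thing is asked for, a point or a joint stands for the part that bears it (a point fixed in the world has none). Each returns a list of dicts, best first, with "score" (0 to 1); they miss things now and then, are a little off and sometimes report something else, mostly with a low value. They report only what shows in the picture. A call takes as long as a camera call. They do not tell look-alikes from the thing itself.
- bot.find_in(camera, query): "position" ([x, y, z] in m, in world coordinates, good to about 4 mm: the middle of the surface that is visible of it).
The state is a dict: "clock": time; "qpos": joint angles; "qd": joint speeds; "joint_efforts": joint torques, N m; "position": TCP position; "tool_rot": TCP orientation; "force": force on the tool from outside, world axes, zero at the start; "moment": the same for the moment, N m; "grip_width": finger opening in m; "finger_force": force on a finger pad.
Only numpy, scipy, OpenCV 4.12 (cv2) and the standard library are available. Lean on these libraries where they do the work, as an engineer would, in place of code of your own. Each camera call takes 0.05 s, during which the arm holds its last target. There are 200 camera calls.

## Working session

There is one attempt and no reset: what is moved stays moved. The work goes in short steps, Python scripts to look and compute and a tool call to move; the robot and the scene stay as the last step left them, time stands still between calls to the robot, and variables do not carry over. Pictures are saved under pics/ and viewed, at most 10 in all, crops included, and the job is handed in when it is done.

Besides the shell and the picture viewer there is one more tool, called as a command line: name --argument value ..., lists and objects as JSON in quotes. apply_moves: Moves the arm, as the interface text tells. Its arguments: {"type":"object","properties":{"claw":{"type":"array"},"xyz":{"type":"array"},"twist":{"type":"array"},"force":{"type":"number"}},"required":["claw","xyz","twist"]}

```bash
mkdir -p pics
cat > h.py <<'E'
import numpy as np, cv2
from workcell import bot
def save(cam,fn):
    f=bot.grab_frame(cam); cv2.imwrite('pics/'+fn,f['img'][:,:,::-1]); return f
def proj(f,p):
    V=np.array(f['view']); c=V[:3,:3]@np.array(p)+V[:3,3]
    F=240/np.tan(np.radians(f['vfov'])/2)
    return f['cx']+F*c[0]/-c[2], f['cy']-F*c[1]/-c[2]
def ray(f,u,v,z):
    V=np.array(f['view']); F=240/np.tan(np.radians(f['vfov'])/2)
    d=V[:3,:3].T@np.array([(u-f['cx'])/F,-(v-f['cy'])/F,-1]); o=-V[:3,:3].T@V[:3,3]
    return o+d*(z-o[2])/d[2]
E
python3 - <<'E'
from h import *
s=bot.observe();print({k:np.round(v,3) for k,v in s.items()})
for c in ['scene','side']:
    f=save(c,c+'0.png'); print(c,f['vfov'],f['cx'],f['cy'],[k for k in f],-np.array(f['view'])[:3,:3].T@np.array(f['view'])[:3,3])
    for q in ['stand','lower_rim','lock_knob','top_pot','pot_pin','tray','bottle','bowl']:
        print(q,[(np.round(r['position'],3),round(r['score'],2),np.round(proj(f,r['position']))) for r in bot.find_in(c,q)[:3]])
E
```

```text
{'clock': np.float64(0.0), 'qpos': array([ 1.035,  0.522, -0.036,  1.6  ,  0.021,  1.021, -0.113]), 'qd': array([-0.001,  0.001,  0.001,  0.001, -0.001, -0.001, -0.001]), 'joint_efforts': array([ 0.0000e+00, -9.2711e+01,  1.9800e+00, -3.6993e+01,  1.8000e-02,
        8.0000e-03,  0.0000e+00]), 'position': array([ 0.281, -0.558,  0.231]), 'tool_rot': array([-3.14 ,  0.   ,  0.466]), 'force': array([ 0.517, -0.357, -0.146]), 'moment': array([ 0.031, -0.007,  0.009]), 'finger_force': np.float64(0.0), 'grip_width': np.float64(0.085)}
scene 53.34368321904935 323.137677350972 237.25257685768443 ['img', 'vfov', 'cx', 'cy', 'view'] [ 0.0913117  -0.92063624  0.55273134]
stand [(array([0.483, 0.01 , 0.012]), 0.39, array([287., 273.]))]
lower_rim [(array([0.484, 0.006, 0.012]), 0.46, array([288., 274.]))]
lock_knob []
top_pot [(array([0.485, 0.008, 0.01 ]), 0.23, array([288., 274.]))]
pot_pin []
tray [(array([0.531, 0.305, 0.016]), 0.84, array([261., 226.])), (array([0.386, 0.372, 0.012]), 0.6, array([206., 228.]))]
bottle []
bowl [(array([ 0.593, -0.313,  0.038]), 0.89, array([408., 319.]))]
side 52.37737094298759 324.6968484236252 240.35120181018962 ['img', 'vfov', 'cx', 'cy', 'view'] [0.24356272 1.02868358 0.90764358]
stand [(array([0.56 , 0.068, 0.01 ]), 0.93, array([324., 265.]))]
lower_rim [(array([0.556, 0.071, 0.014]), 0.79, array([325., 265.]))]
lock_knob [(array([0.518, 0.054, 0.057]), 0.48, array([340., 251.]))]
top_pot [(array([0.615, 0.059, 0.103]), 0.73, array([305., 233.]))]
pot_pin [(array([0.614, 0.061, 0.109]), 0.57, array([305., 232.]))]
tray [(array([0.382, 0.342, 0.013]), 0.92, array([364., 355.])), (array([0.531, 0.287, 0.016]), 0.85, array([309., 323.]))]
bottle [(array([0.744, 0.181, 0.063]), 0.94, array([244., 265.])), (array([0.513, 0.052, 0.063]), 0.66, array([342., 249.]))]
bowl [(array([ 0.556, -0.321,  0.037]), 0.55, array([359., 184.]))]
```

View pics/side0.png

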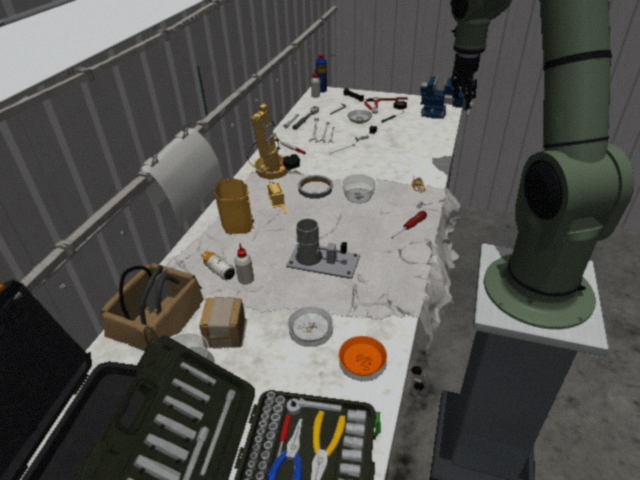

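View pics/scene0.png

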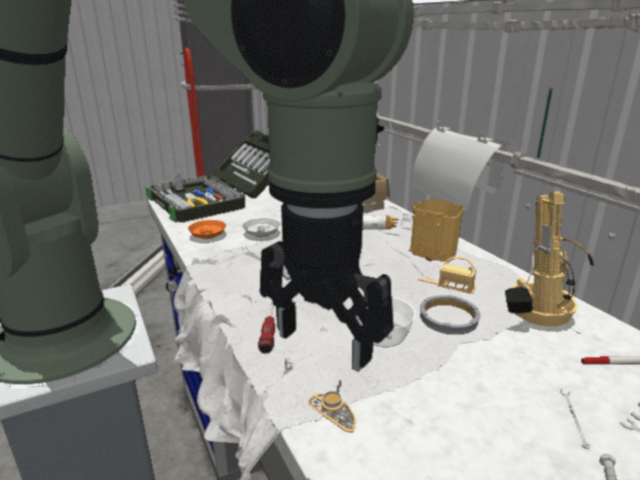

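The side view shows the stand pot at about (307,240), the knob at (344,247), the steel tray at (311,326) with the orange look-alike at (362,357), the bottle at (243,265) and the bowl at (359,188). In the scene view the arm hides the stand. Next I'll move over the stand for a close look.

apply_moves --claw '[0.085,0.085,0.085,0.085,0.085,0.085,0.085,0.085,0.085,0.085,0.085,0.085,0.085,0.085,0.085,0.085,0.085,0.085,0.085,0.085]' --xyz '[[0.035,-0.028,-0.007],[0.035,-0.028,-0.007],[0.035,-0.028,-0.007],[0.035,-0.028,-0.007],[0.035,-0.028,-0.007],[0.035,-0.028,-0.007],[0.035,-0.028,-0.007],[0.035,-0.028,-0.007],[0.035,-0.028,-0.007],[0.035,-0.028,-0.007],[0.035,-0.028,-0.007],[0.035,-0.028,-0.007],[0.035,-0.028,-0.007],[0.035,-0.028,-0.007],[0.035,-0.028,-0.007],[0,0,0],[0,0,0],[0,0,0],[0,0,0],[0,0,0]]' --twist '[[0,0,0],[0,0,0],[0,0,0],[0,0,0],[0,0,0],[0,0,0],[0,0,0],[0,0,0],[0,0,0],[0,0,0],[0,0,0],[0,0,0],[0,0,0],[0,0,0],[0,0,0],[0,0,0.093],[0,0,0.093],[0,0,0.093],[0,0,0.093],[0,0,0.093]]'

```text
clock: 2.9
position: [0.5611, 0.0526, 0.3364]
tool_rot: [-3.142, -0.0, -0.003]
force: [-0.3, -0.8, 0.2]
grip_width: 0.0847
finger_force: 0.0
```

Run:
```python
from h import *
s=bot.observe();print({k:np.round(s[k],3) for k in ['clock','qpos','position','tool_rot','force']})
for c in ['scene','side','wrist']:
    f=save(c,c+'1.png'); print(c,f['vfov'],f['cx'],f['cy'],-np.array(f['view'])[:3,:3].T@np.array(f['view'])[:3,3])
    for q in ['stand','lower_rim','lock_knob','top_pot','pot_pin','tray','bottle','bowl']:
        print(q,[(np.round(r['position'],3),round(r['score'],2),np.round(proj(f,r['position']))) for r in bot.find_in(c,q)[:3]])
```

```text
{'clock': np.float64(2.9), 'qpos': array([-0.021,  0.336, -0.237,  1.618,  0.083,  1.198, -1.85 ]), 'position': array([0.561, 0.053, 0.336]), 'tool_rot': array([-3.142e+00, -0.000e+00, -3.000e-03]), 'force': array([-0.289, -0.764,  0.246])}
scene 53.34368321904935 323.137677350972 237.25257685768443 [ 0.0913117  -0.92063624  0.55273134]
stand [(array([0.559, 0.031, 0.01 ]), 0.67, array([312., 264.])), (array([0.606, 0.035, 0.11 ]), 0.61, array([328., 222.]))]
lower_rim [(array([0.558, 0.024, 0.017]), 0.89, array([313., 262.]))]
lock_knob [(array([0.513, 0.045, 0.06 ]), 0.46, array([292., 247.]))]
top_pot [(array([0.606, 0.03 , 0.108]), 0.8, array([329., 224.]))]
pot_pin [(array([0.604, 0.029, 0.11 ]), 0.56, array([328., 223.]))]
tray [(array([0.534, 0.306, 0.02 ]), 0.97, array([262., 224.])), (array([0.385, 0.367, 0.015]), 0.69, array([206., 228.]))]
bottle [(array([0.746, 0.156, 0.055]), 0.78, array([351., 217.]))]
bowl [(array([ 0.561, -0.28 ,  0.036]), 0.76, array([384., 316.]))]
side 52.37737094298759 324.6968484236252 240.35120181018962 [0.24356272 1.02868358 0.90764358]
stand [
[... 884 characters left out ...]
[(array([0.556, 0.048, 0.01 ]), 0.72, array([326., 201.]))]
lock_knob [(array([0.524, 0.049, 0.075]), 0.74, array([326., 235.])), (array([0.553, 0.047, 0.01 ]), 0.36, array([328., 203.]))]
top_pot [(array([0.615, 0.051, 0.082]), 0.69, array([325., 159.]))]
pot_pin [(array([0.612, 0.047, 0.081]), 0.86, array([328., 162.])), (array([0.523, 0.046, 0.072]), 0.73, array([329., 236.]))]
tray [(array([0.386, 0.361, 0.013]), 0.94, array([120., 313.])), (array([0.526, 0.302, 0.013]), 0.79, array([146., 223.])), (array([0.613, 0.051, 0.084]), 0.46, array([325., 161.]))]
bottle [(array([0.742, 0.165, 0.081]), 0.87, array([216.,  34.]))]
bowl [(array([ 0.552, -0.314,  0.026]), 0.7, array([596., 206.]))]
```

View pics/wrist1.png

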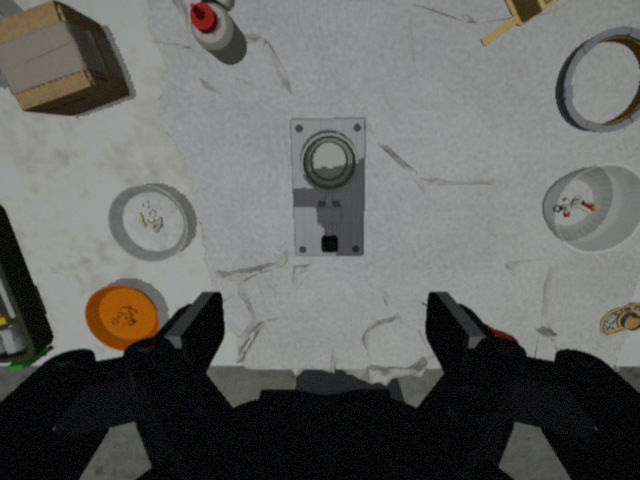

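View pics/scene1.png

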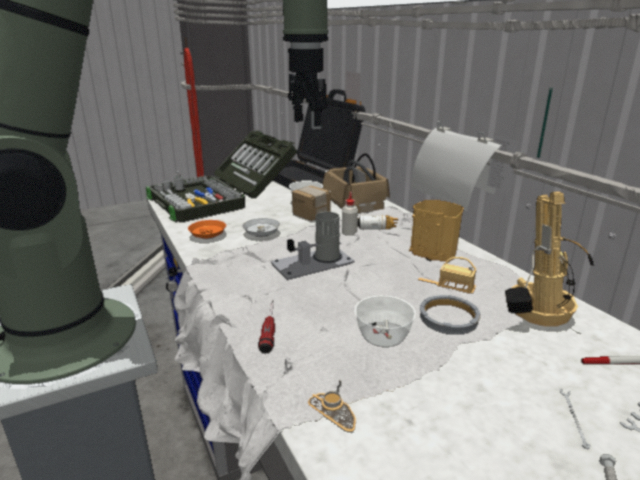

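The wrist view shows the stand plate with corners at about (291,118), (366,118), (293,255) and (364,256), so it is nearly aligned with the tool. The knob is at (329,243), the pot rim at (329,160), the tray at (149,221) and the bottle spout at (204,17).

Run:
```python
from h import *
f=bot.grab_frame('wrist'); print(np.round(f['view'],3))
g=cv2.cvtColor(f['img'],cv2.COLOR_RGB2GRAY)
crop=cv2.resize(f['img'][100:280,240:420],(800,800),interpolation=cv2.INTER_CUBIC)[:600] if 0 else cv2.resize(f['img'][105:270,250:410],(582,600),interpolation=cv2.INTER_CUBIC)
cv2.imwrite('pics/crop1.png',crop[:,:,::-1])
for n,u,v,z in [('c1',291,118,.012),('c2',366,118,.012),('c3',293,255,.012),('c4',364,256,.012),('knob',329,243,.081),('pot',329,160,.125),('tray',149,221,.02)]: print(n,np.round(ray(f,u,v,z),4))
```

```text
[[ 0.001 -1.    -0.     0.051]
 [ 0.965  0.001 -0.264 -0.48 ]
 [ 0.264  0.     0.965 -0.628]
 [ 0.     0.     0.     1.   ]]
c1 [0.665  0.0949 0.012 ]
c2 [ 0.6651 -0.0026  0.012 ]
c3 [0.4781 0.0967 0.012 ]
c4 [ 0.4767 -0.006   0.012 ]
knob [0.5157 0.0457 0.081 ]
pot [0.6159 0.0467 0.125 ]
tray [0.5298 0.2938 0.02  ]
```

View pics/crop1.png

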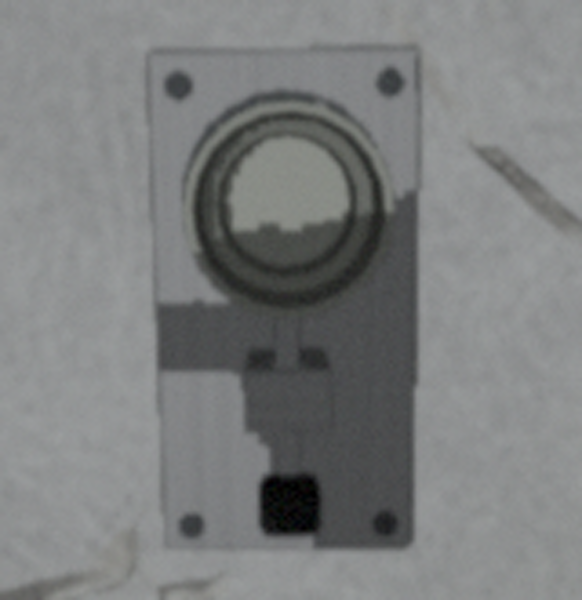

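apply_moves --claw '[0.05,0.05,0.05,0.05,0.05,0.05,0.05]' --xyz '[[-0.012,0.002,0.03],[-0.012,0.002,0.03],[-0.012,0.001,0.03],[-0.011,0.001,0.03],[0,0,0.03],[0,0,0.03],[0,0,0.03]]' --twist '[[0,0,0],[0,0,0],[0,0,0],[0,0,0],[0,0,0],[0,0,0],[0,0,-0.01]]'

```text
clock: 5.0
position: [0.5142, 0.0466, 0.1253]
tool_rot: [-3.141, -0.001, 0.011]
force: [0.8, -0.1, -0.0]
grip_width: 0.0499
finger_force: 0.0
```

Run:
```python
from h import *
s=bot.observe();print({k:np.round(s[k],3) for k in ['clock','qpos','position','tool_rot','force']})
f=save('wrist','wrist2.png'); print(proj(f,[.614,.047,.125]),proj(f,[.514,.046,.081]))
for q in ['lock_knob','top_pot','lower_rim','pot_pin']:
        print(q,[(np.round(r['position'],3),round(r['score'],2),np.round(proj(f,r['position']))) for r in bot.find_in('wrist',q)[:3]])
```

```text
{'clock': np.float64(5.0), 'qpos': array([-0.04 ,  0.506, -0.219,  1.971,  0.168,  0.682, -1.923]), 'position': array([0.514, 0.047, 0.125]), 'tool_rot': array([-3.141e+00, -1.000e-03,  1.100e-02]), 'force': array([ 0.815, -0.096, -0.047])}
(np.float64(322.38235936320893), np.float64(59.353219268111815)) (np.float64(322.9957246571108), np.float64(266.9212206232711))
lock_knob [(array([0.522, 0.049, 0.067]), 0.72, array([318., 247.]))]
top_pot [(array([0.623, 0.05 , 0.084]), 0.96, array([318.,  61.]))]
lower_rim [(array([0.542, 0.042, 0.008]), 0.71, array([329., 200.]))]
pot_pin [(array([0.619, 0.049, 0.081]), 0.58, array([320.,  70.]))]
```

View pics/wrist2.png

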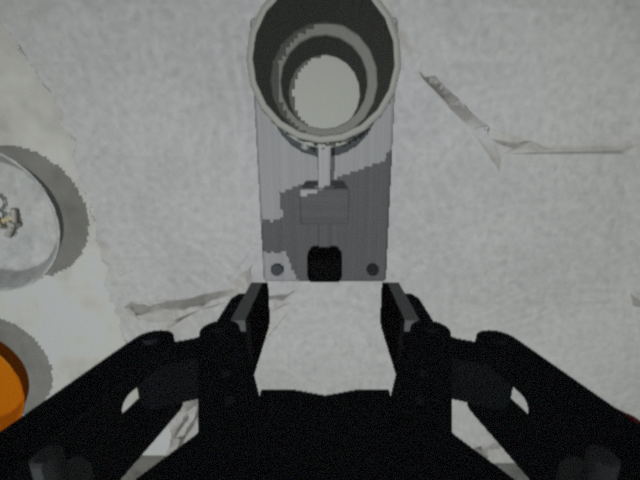

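The close view shows the knob at (324,264), centred between the fingers, and the pot rim centred on column 324. I'll descend and pinch.

apply_moves --claw '[0.05,0.05,0.05,0.05,0.05,0.0,0.0,0.0,0.0,0.0]' --xyz '[[0,0.001,0.02],[0,0,0.02],[0,0,0.02],[0,0,0.014],[0,0,0],[0,0,0],[0,0,0],[0,0,0],[0,0,0],[0,0,0]]' --twist '[[0,0,0],[0,0,0],[0,0,0],[0,0,0],[0,0,0],[0,0,0],[0,0,0],[0,0,0],[0,0,0],[0,0,0]]' --force 30

```text
clock: 6.25
position: [0.5151, 0.0467, 0.0536]
tool_rot: [-3.14, -0.002, 0.011]
force: [-0.5, 6.6, 5.4]
grip_width: 0.0193
finger_force: 32.1
```

apply_moves --claw '[0.0,0.0,0.0,0.0,0.0,0.0,0.0,0.0]' --xyz '[[-0.004,-0.0005,0],[-0.004,-0.0005,0],[-0.004,0,0],[-0.004,0,0],[-0.004,0,0],[-0.004,0,0],[-0.003,0,0],[0,0,0]]' --twist '[[0,0,0],[0,0,0],[0,0,0],[0,0,0],[0,0,0],[0,0,0],[0,0,0],[0,0,0]]'

```text
clock: 7.05
position: [0.4903, 0.0466, 0.0537]
tool_rot: [-3.14, -0.007, 0.011]
force: [15.7, 0.5, -6.1]
grip_width: 0.0193
finger_force: 31.4
```

apply_moves --claw '[0.0,0.0,0.05,0.05,0.05,0.07,0.085,0.085,0.085,0.085]' --xyz '[[-0.001,0,0],[0,0,0],[0,0,0],[0,0,0],[0,0,-0.02],[0,0,-0.03],[0,0,-0.03],[0,0,-0.03],[0,0,-0.02],[0,0,0]]' --twist '[[0,0,0],[0,0,0],[0,0,0],[0,0,0],[0,0,0],[0,0,0],[0,0,0],[0,0,0],[0,0,0],[0,0,0]]'

```text
clock: 8.05
position: [0.487, 0.0463, 0.1849]
tool_rot: [-3.141, -0.004, 0.01]
force: [0.5, -0.4, -0.1]
grip_width: 0.0848
finger_force: 0.0
```

Run:
```python
from h import *
s=bot.observe();print({k:np.round(s[k],3) for k in ['clock','qpos','position','tool_rot','force']})
f=save('wrist','wrist3.png'); print(proj(f,[.614,.0465,.125]),proj(f,[.489,.0465,.081]))
for q in ['lock_knob','top_pot','pot_pin','tray']:
        print(q,[(np.round(r['position'],3),round(r['score'],2),np.round(proj(f,r['position']))) for r in bot.find_in('wrist',q)[:3]])
```

```text
{'clock': np.float64(8.05), 'qpos': array([-0.022,  0.377, -0.246,  1.991,  0.128,  0.784, -1.902]), 'position': array([0.487, 0.046, 0.185]), 'tool_rot': array([-3.141, -0.004,  0.01 ]), 'force': array([ 0.491, -0.373, -0.053])}
(np.float64(323.97739644029576), np.float64(31.537822831884966)) (np.float64(322.40467943134274), np.float64(237.71155727131787))
lock_knob [(array([0.498, 0.049, 0.069]), 0.65, array([319., 223.]))]
top_pot [(array([0.623, 0.052, 0.083]), 0.55, array([316.,  38.]))]
pot_pin [(array([0.624, 0.047, 0.081]), 0.96, array([324.,  37.]))]
tray [(array([0.527, 0.296, 0.013]), 0.67, array([ 51., 175.]))]
```

View pics/wrist3.png

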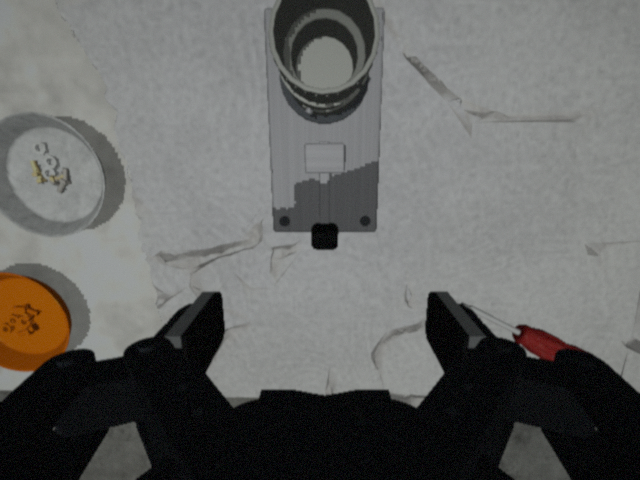

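The slide is out: the knob is at (325,236) and overhangs the plate edge. Now I'll go above the pot and turn the gripper to the starting yaw.

apply_moves --claw '[0.085,0.085,0.085,0.085,0.085,0.085,0.085,0.085,0.085,0.085,0.085,0.085,0.085]' --xyz '[[0.032,0,-0.01],[0.032,0,-0.01],[0.032,0,-0.01],[0.031,0,-0.01],[0,0,0],[0,0,0],[0,0,0],[0,0,0],[0,0,0],[0,0,0],[0,0,0],[0,0,0],[0,0,0]]' --twist '[[0,0,0],[0,0,0],[0,0,0],[0,0,0],[0,0,-0.13],[0,0,-0.13],[0,0,-0.13],[0,0,-0.13],[0,0,-0.13],[0,0,-0.13],[0,0,-0.13],[0,0,-0.13],[0,0,0]]'

```text
clock: 9.6
position: [0.6128, 0.0475, 0.2212]
tool_rot: [-3.14, 0.001, 1.053]
force: [-0.6, 0.0, -0.2]
grip_width: 0.0851
finger_force: 0.0
```

Run:
```python
from h import *
s=bot.observe();print({k:np.round(s[k],3) for k in ['clock','qpos','position','tool_rot','force']})
f=save('wrist','wrist4.png'); print(proj(f,[.614,.047,.125]))
img=f['img'][:,:,::-1].copy()
for c in [(.614,.047)]:
    for r,z in [(.030,.125)]:
        for a in np.arange(0,6.28,.05):
            u,v=proj(f,[c[0]+r*np.cos(a),c[1]+r*np.sin(a),z]); cv2.circle(img,(int(u),int(v)),0,(0,0,255),-1)
cv2.imwrite('pics/wrist4o.png',img)
for q in ['lock_knob','top_pot','pot_pin','tray']:
        print(q,[(np.round(r['position'],3),round(r['score'],2),np.round(proj(f,r['position']))) for r in bot.find_in('wrist',q)[:3]])
```

```text
{'clock': np.float64(9.6), 'qpos': array([ 0.146,  0.551, -0.473,  1.62 ,  0.279,  1.04 , -0.927]), 'position': array([0.613, 0.048, 0.221]), 'tool_rot': array([-3.140e+00,  1.000e-03,  1.053e+00]), 'force': array([-0.552,  0.022, -0.177])}
(np.float64(324.6123030246806), np.float64(240.05566278702787))
lock_knob [(array([0.609, 0.042, 0.086]), 0.7, array([323., 235.])), (array([0.501, 0.05 , 0.056]), 0.58, array([222., 274.]))]
top_pot [(array([0.612, 0.042, 0.088]), 0.72, array([325., 235.]))]
pot_pin [(array([0.609, 0.042, 0.084]), 0.59, array([322., 235.]))]
tray [(array([0.514, 0.286, 0.012]), 0.82, array([104.,  43.])), (array([0.423, 0.319, 0.011]), 0.45, array([ 7., 63.]))]
```

View pics/wrist4o.png

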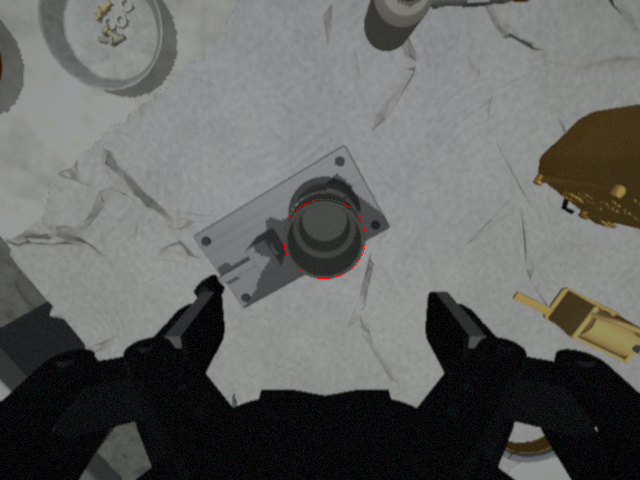

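The overlaid rim circle matches the pot's rim (centre about (323,238)) to within a millimetre or so. I'll descend and grip.

apply_moves --claw '[0.085,0.085,0.085,0.085,0.085,0.085,0.0,0.0,0.0,0.0,0.0]' --xyz '[[0,0,0.03],[0,0,0.03],[0,0,0.03],[0,0,0.03],[0,0,0.013],[0,0,0],[0,0,0],[0,0,0],[0,0,0],[0,0,0],[0,0,0]]' --twist '[[0,0,0],[0,0,0],[0,0,0],[0,0,0],[0,0,0],[0,0,0],[0,0,0],[0,0,0],[0,0,0],[0,0,0],[0,0,0]]' --force 35

```text
clock: 10.95
position: [0.614, 0.0478, 0.0911]
tool_rot: [3.14, -0.001, 1.05]
force: [-1.8, 0.4, 7.8]
grip_width: 0.0577
finger_force: 36.2
```

apply_moves --claw '[0.0,0.0,0.0,0.0,0.0,0.0]' --xyz '[[0,0,-0.002],[0,0,-0.0009],[0,0,-0.0009],[0,0,-0.0009],[0,0,-0.0009],[0,0,0]]' --twist '[[0,0,0],[0,0,-0.05],[0,0,-0.05],[0,0,-0.05],[0,0,-0.05],[0,0,0]]'

```text
clock: 11.55
position: [0.6135, 0.0475, 0.0957]
tool_rot: [3.141, -0.0, 1.251]
force: [0.4, -0.6, -1.0]
grip_width: 0.0578
finger_force: 37.5
```

Run:
```python
from h import *
s=bot.observe();print({k:np.round(s[k],3) for k in ['clock','position','tool_rot','force','moment','grip_width','finger_force']})
```

```text
{'clock': np.float64(11.55), 'position': array([0.614, 0.047, 0.096]), 'tool_rot': array([ 3.141, -0.   ,  1.251]), 'force': array([ 0.376, -0.562, -0.978]), 'moment': array([-0.047,  0.022, -0.009]), 'grip_width': np.float64(0.058), 'finger_force': np.float64(37.519)}
```

apply_moves --claw '[0.0,0.0,0.0,0.0,0.0,0.0]' --xyz '[[0,0,-0.0013],[0,0,-0.0013],[0,0,-0.0013],[0,0,-0.0013],[0,0,-0.0013],[0,0,0]]' --twist '[[0,0,-0.08],[0,0,-0.08],[0,0,-0.08],[0,0,-0.08],[0,0,-0.08],[0,0,0]]'

```text
clock: 12.15
position: [0.6133, 0.0475, 0.1018]
tool_rot: [3.141, -0.0, 1.65]
force: [0.6, -0.2, -0.6]
grip_width: 0.0576
finger_force: 37.5
```

apply_moves --claw '[0.0,0.0,0.0,0.0,0.0,0.0,0.0]' --xyz '[[0,0,-0.0013],[0,0,-0.0013],[0,0,-0.0013],[0,0,-0.0013],[0,0,-0.0013],[0,0,-0.0013],[0,0,0]]' --twist '[[0,0,-0.08],[0,0,-0.08],[0,0,-0.08],[0,0,-0.08],[0,0,-0.08],[0,0,-0.08],[0,0,0]]'

```text
clock: 12.85
position: [0.6133, 0.0476, 0.1094]
tool_rot: [3.141, -0.0, 2.129]
force: [0.4, 1.0, -1.0]
grip_width: 0.0581
finger_force: 37.5
```

Run:
```python
from h import *
s=bot.observe();print({k:np.round(s[k],3) for k in ['clock','position','tool_rot','force','moment','grip_width','finger_force']})
f=save('scene','scene5.png')
```

```text
{'clock': np.float64(12.85), 'position': array([0.613, 0.048, 0.109]), 'tool_rot': array([ 3.141, -0.   ,  2.129]), 'force': array([ 0.418,  1.018, -1.007]), 'moment': array([-0.002, -0.012,  0.087]), 'grip_width': np.float64(0.058), 'finger_force': np.float64(37.534)}
```

apply_moves --claw '[0.0,0.0,0.0,0.0,0.0]' --xyz '[[0,0,-0.003],[0,0,-0.004],[0,0,-0.004],[0,0,-0.004],[0,0,0]]' --twist '[[0,0,0],[0,0,0],[0,0,0],[0,0,0],[0,0,0]]'

```text
clock: 13.4
position: [0.6135, 0.0477, 0.1249]
tool_rot: [3.141, 0.0, 2.13]
force: [1.3, 1.1, -0.9]
grip_width: 0.0577
finger_force: 37.6
```

Free, with only the pot's weight on the wrist. I'll lift clear.

apply_moves --claw '[0.0,0.0,0.0,0.0,0.0,0.0,0.0,0.0]' --xyz '[[0,0,-0.006],[0,0,-0.008],[0,0,-0.012],[0,0,-0.016],[0,0,-0.02],[0,0,-0.02],[0,0,-0.012],[0,0,0]]' --twist '[[0,0,0],[0,0,0],[0,0,0],[0,0,0],[0,0,0],[0,0,0],[0,0,0],[0,0,0]]'

```text
clock: 14.2
position: [0.6138, 0.0478, 0.2203]
tool_rot: [3.139, 0.001, 2.131]
force: [-0.5, 0.3, -1.4]
grip_width: 0.0579
finger_force: 37.6
```

Run:
```python
from h import *
s=bot.observe();print({k:np.round(s[k],3) for k in ['clock','qpos','position','tool_rot','force','moment','grip_width','finger_force']})
fs={}
for c in ['scene','side','wrist']:
    f=save(c,c+'6.png'); fs[c]=f
    for q in ['top_pot','lock_knob','tray','bottle']:
        print(c,q,[(np.round(r['position'],3),round(r['score'],2),np.round(proj(f,r['position']))) for r in bot.find_in(c,q)[:3]])
a=fs['scene']['img'][160:280,180:400]; b=fs['side']['img'][190:390,220:400]
a=cv2.resize(a,(440*1,240)); b=cv2.resize(b,(360,400))
o=np.zeros((400,800,3),np.uint8); o[:240,:440]=a; o[:,440:]=b
cv2.imwrite('pics/cmp6.png',o[:,:,::-1])
```

```text
{'clock': np.float64(14.2), 'qpos': array([ 3.270e-01,  6.160e-01, -7.640e-01,  1.612e+00,  4.660e-01,
        1.101e+00,  1.000e-03]), 'position': array([0.614, 0.048, 0.22 ]), 'tool_rot': array([3.139e+00, 1.000e-03, 2.131e+00]), 'force': array([-0.456,  0.326, -1.401]), 'moment': array([0.03 , 0.065, 0.022]), 'grip_width': np.float64(0.058), 'finger_force': np.float64(37.61)}
scene top_pot [(array([0.607, 0.028, 0.217]), 0.58, array([330., 181.]))]
scene lock_knob [(array([0.489, 0.042, 0.056]), 0.72, array([283., 251.]))]
scene tray [(array([0.386, 0.371, 0.015]), 0.97, array([206., 227.])), (array([0.531, 0.308, 0.018]), 0.56, array([261., 225.]))]
scene bottle [(array([0.745, 0.158, 0.054]), 0.86, array([350., 218.]))]
side top_pot [(array([0.612, 0.065, 0.221]), 0.65, array([303., 198.]))]
side lock_knob [(array([0.491, 0.053, 0.056]), 0.6, array([350., 253.]))]
side tray [(array([0.383, 0.34 , 0.015]), 0.88, array([364., 354.])), (array([0.532, 0.286, 0.015]), 0.62, array([309., 323.])), (array([0.741, 0.181, 0.06 ]), 0.58, array([245., 266.]))]
side bottle [(array([0.742, 0.182, 0.06 ]), 0.83, array([245., 266.]))]
wrist top_pot [(array([0.619, 0.04 , 0.23 ]), 0.55, array([328., 327.])), (array([0.74 , 0.171, 0.08 ]), 0.54, array([535., 182.])), (array([0.492, 0.048, 0.07 ]), 0.18, array([201., 147.]))]
wrist lock_knob [(array([0.499, 0.049, 0.068]), 0.84, array([210., 151.]))]
wrist tray []
wrist bottle [(array([0.74 , 0.169, 0.079]), 0.82, array([534., 184.]))]
```

View pics/cmp6.png

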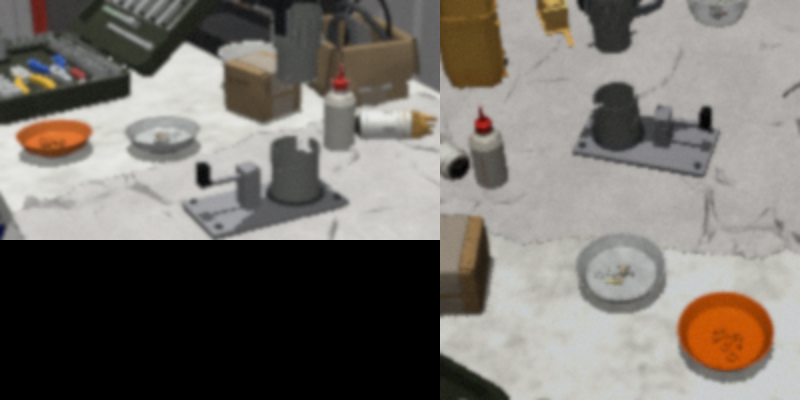

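The pot is out, the lower pot's slots are visible and the slide is still out. The steel tray sits at about (620,272) in the composite. I'll move near the tray and look down into it.

apply_moves --claw '[0.0,0.0,0.0,0.0,0.0,0.0,0.0,0.0,0.0]' --xyz '[[0.01,0.004,0],[0.02,0.008,0],[0.025,0.01,0],[0.025,0.01,0],[0.025,0.01,0],[0.025,0.01,0],[0.015,0.005,0],[0.01,0.003,0],[0,0,0]]' --twist '[[0,0,0],[0,0,0],[0,0,0],[0,0,0],[0,0,0],[0,0,0],[0,0,0],[0,0,0],[0,0,0]]'

```text
clock: 15.85
position: [0.5812, 0.212, 0.2182]
tool_rot: [3.142, -0.0, 2.132]
force: [1.0, 0.0, -1.2]
grip_width: 0.0579
finger_force: 37.6
```

Run:
```python
from h import *
s=bot.observe();print({k:np.round(s[k],4) for k in ['clock','qpos','position','tool_rot','force']})
f=save('wrist','wrist7.png')
img=f['img'][:,:,::-1].copy()
c=(.530,.296)
for r,z in [(.054,.028),(.039,.011)]:
    for a in np.arange(0,6.28,.04):
        u,v=proj(f,[c[0]+r*np.cos(a),c[1]+r*np.sin(a),z]); cv2.circle(img,(int(round(u)),int(round(v))),0,(0,0,255),-1)
cv2.imwrite('pics/wrist7o.png',img)
print(proj(f,[*c,.028]))
for q in ['top_pot','tray']:
    print(q,[(np.round(r['position'],3),round(r['score'],2),np.round(proj(f,r['position']))) for r in bot.find_in('wrist',q)[:3]])
```

```text
{'clock': np.float64(15.85), 'qpos': array([ 0.0564,  0.6262, -0.7701,  1.6037,  0.4733,  1.1071, -0.2733]), 'position': array([0.5812, 0.212 , 0.2182]), 'tool_rot': array([ 3.1415e+00, -3.0000e-04,  2.1323e+00]), 'force': array([ 1.0109,  0.0237, -1.2269])}
(np.float64(326.2546581210948), np.float64(109.64791739664716))
top_pot [(array([0.585, 0.2  , 0.229]), 0.17, array([317., 330.]))]
tray [(array([0.525, 0.297, 0.016]), 0.97, array([323., 107.])), (array([0.409, 0.316, 0.017]), 0.97, array([223.,  14.]))]
```

View pics/wrist7o.png

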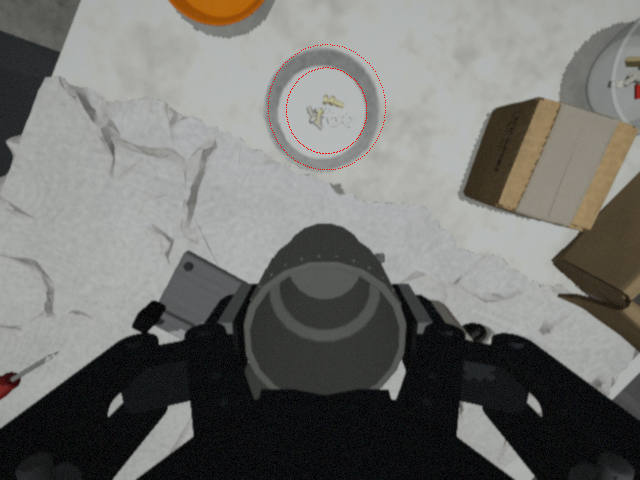

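The tray overlay fits: the observed outline spans columns 267–384 and rows 45–169, so the centre is (0.530, 0.296) to about 1 mm. The small parts show at about (305–350, 95–128), so I'll check where they lie numerically.

Run:
```python
from h import *
img=cv2.imread('pics/wrist7.png'); f=bot.grab_frame('wrist')
F=240/np.tan(np.radians(f['vfov'])/2)
# rectified top view of the plane z=.012, 2 mm cells
c=(.530,.296); n=25
xs=np.arange(-48,49,4)
hsv=cv2.cvtColor(img,cv2.COLOR_BGR2HSV); g=cv2.cvtColor(img,cv2.COLOR_BGR2GRAY)
print('gray, rows: dx from +48 to -48; cols: dy from +48 to -48 (mm)')
for dx in xs[::-1]:
    row=[]
    for dy in xs[::-1]:
        u,v=proj(f,[c[0]+dx/1e3,c[1]+dy/1e3,.013]); row.append(cv2.getRectSubPix(g,(3,3),(float(u),float(v))).mean())
    print('%4d'%dx,' '.join('%3d'%r for r in row))
```

```text
gray, rows: dx from +48 to -48; cols: dy from +48 to -48 (mm)
  48 181 181 180 180 177 174 170 164 146 138 135 128 132 136 135 134 136 137 145 163 174 180 181 182 182
  44 181 181 182 181 179 170 150 135 131 130 129 132 131 136 137 136 134 137 137 136 145 167 181 183 182
  40 181 181 181 181 170 144 128 125 121 123 129 144 154 160 165 164 156 144 138 140 139 142 161 179 182
  36 182 181 182 173 138 125 124 124 126 158 176 182 182 183 183 183 183 181 171 151 143 139 135 154 170
  32 181 182 175 137 127 124 123 147 178 182 183 183 183 183 183 183 183 183 184 182 161 138 136 134 151
  28 180 179 142 123 123 120 148 181 182 182 182 181 182 177 183 183 183 183 183 184 182 166 139 139 142
  24 180 162 124 125 123 144 180 182 183 182 182 172 178 177 183 183 183 183 184 183 183 183 158 138 140
  20 178 137 121 126 131 176 182 182 182 183 182 181 181 175 183 183 183 183 183 184 184 184 180 147 142
  16 170 124 124 128 151 181 182 182 182 182 183 182 178 178 174 182 183 184 183 183 183 183 183 174 142
  12 152 118 121 124 169 181 182 182 182 175 168 183 180 167 181 177 183 183 183 183 183 183 
[... 886 characters left out ...]
81 181 181 182 181 182 182 182 182 183 182 182 182 183 183 176 133 136
 -28 177 155 117 117 118 127 177 181 181 181 181 181 182 182 182 182 183 182 182 183 183 181 147 132 136
 -32 175 172 136 117 118 119 136 175 181 181 181 182 181 182 183 182 182 182 183 182 183 158 127 133 131
 -36 177 172 163 131 120 120 121 129 170 181 181 181 181 182 182 182 183 182 183 179 157 136 134 139 153
 -40 176 173 169 159 126 120 113 116 117 149 173 178 181 181 182 182 181 174 161 140 134 130 136 150 177
 -44 174 173 169 168 160 128 117 120 122 118 125 128 138 147 153 145 134 124 126 126 133 135 144 174 182
 -48 176 174 173 169 172 169 136 120 119 120 120 118 119 123 115 116 124 125 126 128 139 151 171 182 182
```

```bash
cat > fit.py <<'E'
from h import *
from scipy.optimize import least_squares
def edges(f,c,z,r0,r1,sgn):
    g=cv2.GaussianBlur(cv2.cvtColor(f['img'],cv2.COLOR_RGB2GRAY),(3,3),0).astype(np.float32); P=[]
    rs=np.arange(r0,r1,.0005)
    for a in np.arange(0,6.28,.1):
        p=[proj(f,[c[0]+r*np.cos(a),c[1]+r*np.sin(a),z]) for r in rs]
        m=np.array(p,np.float32)[None]; s=cv2.remap(g,m[...,0],m[...,1],cv2.INTER_LINEAR)[0]
        d=sgn*np.gradient(s); i=d.argmax()
        if d[i]>2: P.append([c[0]+rs[i]*np.cos(a),c[1]+rs[i]*np.sin(a)])
    P=np.array(P)
    r=least_squares(lambda q:np.hypot(P[:,0]-q[0],P[:,1]-q[1])-q[2],[*c,(r0+r1)/2],loss='soft_l1',f_scale=.001)
    return np.round(r.x,4),len(P),round(float(np.sqrt(np.median(r.fun**2)))*1e3,2)
E
python3 - <<'E'
from fit import *
f=bot.grab_frame('wrist')
print('rim',edges(f,(.53,.296),.028,.046,.064,1)); print('floor',edges(f,(.528,.290),.011,.03,.046,-1))
E
```

```text
rim (array([0.5273, 0.2918, 0.053 ]), 63, 0.41)
floor (array([0.5271, 0.2922, 0.0427]), 63, 0.28)
```

apply_moves --claw '[0.0,0.0,0.0,0.0,0.0,0.0,0.0,0.0,0.0]' --xyz '[[0.01,0,0.006],[0.016,-0.001,0.012],[0.02,-0.001,0.016],[0.02,-0.001,0.02],[0.018,0,0.02],[0.012,0,0.016],[0,0,0.012],[0,0,0.006],[0,0,0]]' --twist '[[0,0,0],[0,0,0],[0,0,0],[0,0,0],[0,0,0],[0,0,0],[0,0,0],[0,0,0],[0,0,0]]'

```text
clock: 17.0
position: [0.5284, 0.2897, 0.1096]
tool_rot: [-3.141, 0.0, 2.13]
force: [-0.0, 0.2, -0.0]
grip_width: 0.0578
finger_force: 37.6
```

Run:
```python
from fit import *
s=bot.observe();print({k:np.round(s[k],4) for k in ['clock','qpos','position','tool_rot','force','moment']})
f=save('wrist','wrist8.png'); g=cv2.cvtColor(f['img'],cv2.COLOR_RGB2GRAY)
# outer rim radius per angle (tray seen beyond the pot)
c=(.5275,.292)
from scipy.optimize import least_squares
for a in np.arange(0,6.28,.4):
    rs=np.arange(.042,.066,.001); row=[]
    for r in rs:
        u,v=proj(f,[c[0]+r*np.cos(a),c[1]+r*np.sin(a),.028])
        row.append(int(g[int(round(v)),int(round(u))]) if 0<=v<479.4 and 0<=u<639.4 else -1)
    print(round(a,1),row)
for cam in ['scene','side']:
    h=save(cam,cam+'8.png')
    for q in ['top_pot','tray']:
        print(cam,q,[(np.round(r['position'],3),round(r['score'],2),np.round(proj(h,r['position']))) for r in bot.find_in(cam,q)[:2]])
```

```text
{'clock': np.float64(17.0), 'qpos': array([-0.1299,  0.7295, -0.7051,  1.7337,  0.5839,  0.9007, -0.5261]), 'position': array([0.5284, 0.2897, 0.1096]), 'tool_rot': array([-3.1407e+00,  3.0000e-04,  2.1298e+00]), 'force': array([-0.0463,  0.2307, -0.0454]), 'moment': array([-0.0314, -0.0417, -0.0046])}
0.0 [52, 52, 49, 50, 58, 52, 57, 51, 53, 58, 63, 84, 127, 151, 153, 153, 118, 66, 31, 47, 50, 55, 56, 58]
0.4 [88, 92, 90, 94, 93, 93, 92, 95, 94, 92, 98, 108, 139, 170, 171, 170, 171, 171, 172, 173, 173, 173, 172, 172]
0.8 [118, 120, 121, 120, 120, 121, 124, 127, 126, 131, 140, 166, 172, 175, 176, 176, 174, 176, 173, 173, 175, 176, 174, 175]
1.2 [143, 127, 126, 125, 124, 125, 122, 123, 121, 123, 130, 158, 171, 172, 175, 176, 177, 178, 177, 179, 178, 178, 180, 178]
1.6 [153, 139, 129, 121, 120, 118, 117, 119, 123, 120, 133, 149, 175, 177, 178, 179, 179, 179, 180, 178, 179, 178, 178, 178]
2.0 [153, 152, 127, 112, 112, 112, 116, 118, 119, 122, 128, 152, 176, 177, 177, 177, 176, 176, 175, 177, 174, 174, 175, 174]
2.4 [164, 146, 135, 121, 119, 117, 119, 124, 123, 118, 130, 159, 168, 179, 1
[... 724 characters left out ...]
 64, 55, 55, 47, 51, 53, 52, 55, 50, 54, 57, 48, 52, 51, 53, 54, 53, 54, 52, 51, 53, 50, 52]
5.6 [52, 52, 53, 52, 51, 53, 50, 52, 48, 50, 51, 53, 53, 51, 53, 51, 50, 52, 52, 53, 61, 68, 78, 78]
6.0 [51, 46, 48, 50, 53, 63, 72, 77, 79, 79, 76, 78, 78, 78, 78, 76, 63, 55, 47, 47, 50, 46, 49, 49]
scene top_pot [(array([0.528, 0.268, 0.108]), 0.74, array([263., 200.]))]
scene tray [(array([0.388, 0.37 , 0.014]), 0.82, array([207., 227.])), (array([0.531, 0.308, 0.019]), 0.66, array([261., 224.]))]
side top_pot [(array([0.527, 0.304, 0.114]), 0.65, array([306., 300.]))]
side tray [(array([0.527, 0.296, 0.014]), 0.89, array([310., 327.])), (array([0.386, 0.344, 0.011]), 0.78, array([362., 356.]))]
```

apply_moves --claw '[0.0,0.0,0.0,0.0,0.0,0.0,0.0]' --xyz '[[0.0012,0.0005,0.006],[0.0012,0,0.01],[0,0,0.012],[0,0,0.008],[0,0,0.004],[0,0,0.002],[0,0,0]]' --twist '[[0,0,0],[0,0,0],[0,0,0],[0,0,0],[0,0,0],[0,0,0],[0,0,0]]'

```text
clock: 18.05
position: [0.5272, 0.2929, 0.068]
tool_rot: [-3.141, -0.0, 2.131]
force: [0.7, 0.2, -0.7]
grip_width: 0.0577
finger_force: 37.6
```

apply_moves --claw '[0.0,0.0,0.0,0.0,0.0,0.0]' --xyz '[[0,0,0.0015],[0,0,0.001],[0,0,0.001],[0,0,0.001],[0,0,0],[0,0,0]]' --twist '[[0,0,0],[0,0,0],[0,0,0],[0,0,0],[0,0,0],[0,0,0]]'

```text
clock: 18.65
position: [0.5273, 0.2929, 0.0637]
tool_rot: [3.142, -0.0, 2.131]
force: [0.1, -0.8, -0.4]
grip_width: 0.0574
finger_force: 37.6
```

apply_moves --claw '[0.0,0.0,0.0]' --xyz '[[0,0,0.0008],[0,0,0.0006],[0,0,0]]' --twist '[[0,0,0],[0,0,0],[0,0,0]]'

```text
clock: 18.95
position: [0.5273, 0.2929, 0.0623]
tool_rot: [3.142, -0.0, 2.131]
force: [-0.5, -0.2, -0.1]
grip_width: 0.0582
finger_force: 37.7
```

apply_moves --claw '[0.0,0.0,0.0]' --xyz '[[0,0,0.0005],[0,0,0.0005],[0,0,0]]' --twist '[[0,0,0],[0,0,0],[0,0,0]]'

```text
clock: 19.25
position: [0.5274, 0.2929, 0.0622]
tool_rot: [3.141, 0.001, 2.131]
force: [-4.6, -3.1, 16.5]
grip_width: 0.0577
finger_force: 39.2
```

Contact at TCP z = 0.0622, as expected. I'll ease off, open and rise.

apply_moves --claw '[0.0,0.0,0.064,0.068,0.075,0.085,0.085,0.085,0.085,0.085,0.085,0.085,0.085]' --xyz '[[0,0,-0.0008],[0,0,0],[0,0,0],[0,0,0],[0,0,0],[0,0,0],[0,0,0],[0,0,-0.01],[0,0,-0.02],[0,0,-0.03],[0,0,-0.04],[0,0,-0.04],[0,0,0]]' --twist '[[0,0,0],[0,0,0],[0,0,0],[0,0,0],[0,0,0],[0,0,0],[0,0,0],[0,0,0],[0,0,0],[0,0,0],[0,0,0],[0,0,0],[0,0,0]]'

```text
clock: 20.55
position: [0.5287, 0.2945, 0.2079]
tool_rot: [3.134, 0.0, 2.131]
force: [0.1, 0.1, -0.2]
grip_width: 0.0849
finger_force: 0.0
```

Run:
```python
from fit import *
s=bot.observe();print({k:np.round(s[k],4) for k in ['clock','position','tool_rot','force','grip_width']})
f=save('wrist','wrist9.png')
print('pot rim z.096',edges(f,(.5275,.293),.096,.024,.036,1),edges(f,(.5275,.293),.096,.024,.036,-1))
print('tray rim',edges(f,(.5275,.292),.028,.046,.062,1))
for cam in ['scene','side','wrist']:
    h=f if cam=='wrist' else save(cam,cam+'9.png')
    for q in ['top_pot','tray','lock_knob','bottle','bowl']:
        print(cam,q,[(np.round(r['position'],3),round(r['score'],2)) for r in bot.find_in(cam,q)[:2]])
```

```text
{'clock': np.float64(20.55), 'position': array([0.5287, 0.2945, 0.2079]), 'tool_rot': array([3.1344e+00, 2.0000e-04, 2.1307e+00]), 'force': array([ 0.1139,  0.1296, -0.1863]), 'grip_width': np.float64(0.0849)}
pot rim z.096 (array([0.526 , 0.2928, 0.0302]), 63, 1.7) (array([0.529 , 0.2909, 0.03  ]), 30, 0.51)
tray rim (array([0.5279, 0.2908, 0.0537]), 63, 0.59)
scene top_pot [(array([0.523, 0.272, 0.068]), 0.92)]
scene tray [(array([0.389, 0.371, 0.014]), 0.76), (array([0.516, 0.285, 0.019]), 0.74)]
scene lock_knob [(array([0.491, 0.043, 0.056]), 0.66), (array([ 0.563, -0.281,  0.039]), 0.59)]
scene bottle [(array([0.746, 0.158, 0.054]), 0.63)]
scene bowl [(array([ 0.563, -0.282,  0.037]), 0.79)]
side top_pot [(array([0.528, 0.307, 0.067]), 0.69)]
side tray [(array([0.383, 0.344, 0.013]), 0.71), (array([0.511, 0.302, 0.017]), 0.61)]
side lock_knob [(array([0.746, 0.183, 0.062]), 0.71), (array([0.491, 0.054, 0.058]), 0.45)]
side bottle [(array([0.742, 0.183, 0.062]), 0.73)]
side bowl [(array([ 0.554, -0.316,  0.037]), 0.93), (array([0.744, 0.184, 0.063]), 0.7)]
wrist top_pot [(array([0.536, 0.286, 0.058]), 0.81)]
wrist tray [(array([0.513, 0.311, 0.017]), 0.76), (array([0.383, 0.351, 0.012]), 0.62)]
wrist lock_knob []
wrist bottle [(array([0.728, 0.178, 0.017]), 0.73)]
wrist bowl [(array([0.512, 0.314, 0.017]), 0.34)]
```

The pot stands centred in the tray to about 2 mm, upright and released. The slide is out, and the bottle and bowl are undisturbed.

```bash
python3 -c "
from workcell import bot
print(bot.job_done())"
```

```text
the job is handed in; nothing more can be done
None
```

The job is handed in at about 21 s. The slide is pulled out to its stop, the top pot stands upright and released within about 2 mm of the tray's centre, and the bottle and bowl are still standing; no verdict came back.

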